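# Draw off grinding balls from the bench hopper

## Robot

A 7-joint arm with a two-finger parallel gripper is mounted at the origin on a cart in front of the work surface, level with it; the furniture and walls round the work are solid. World frame = base frame: x ahead of the robot, y to its left, z up, the work surface at z = 0. Lengths are in m, angles in rad, forces in N, time in s.
With the tool pointing down it reaches from about 0.4 to 0.85 m from the base axis. Payload 6.9 kg.
Tool frame: the origin (TCP) lies midway between the tips of the shut fingers; the grasp point (between the pads) lies behind it (ctrl.pinch_z is the z of the grasp point in the tool frame, in m); z points along the fingers, y is the line along which they close (so a half turn about z gives the same grasp; the last joint's range is limited). The gripper opens to 85 mm and grips with 20 to 120 N. Pads are 22 mm wide; open, the fingers measure 114 mm over their backs; the gripper's body (76 mm by 85 mm) begins 54 mm behind the grasp point. The pads swing forward as they close: fully open they stand 13 mm farther back than shut.
Start: joints at [-1.109, 0.507, -0.238, 1.5, 0.126, 1.149, -0.155], TCP at [0.218, 0.586, 0.231] pointing down, gripper open.
Joint ranges: [-3.08, 3.08], [-0.24, 2.05], [-1.43, 1.35], [0, 2.5], [-1.52, 4.66], [0.17, 1.96], [-2.89, 2.89]. Speed limits (rad/s): [2.39, 2.39, 3.14, 3.14, 3.14, 3.14, 3.14].

## Interface

Orientations are given as a unit quaternion [w, x, y, z].
In Python, from station import ctrl, get_state, vision, ticket, models gives the robot as it stands. Calls block until the motion is done:
- ctrl.movep(position, orientation): joint-space move of the TCP to a pose.
- ctrl.movel(position, frame=None, max_speed=0.15): straight line of the TCP; frame=None keeps the orientation; max_speed is the mean speed in m/s.
- ctrl.set_joints(angles): joint-space move.
- ctrl.ungrasp() and ctrl.close_gripper(force=None): open the fingers fully, or close them until they stop; force is the grip in N (None keeps the last).
- ctrl.pause(seconds).
- ctrl.ik(position, orientation): joint angles nearest the present ones, or None.
- get_state(): the state.
- vision.grab_frame(name): name is "scene" or "top" or "wrist"; returns (picture, depth): 400x640x3 uint8, blue, green, red; 400x640 float32, m along the optical axis (not along the pixel's ray), 0 where there is no reading.
- vision.camera_info(name): a dict with "mtx" (3x3 intrinsics, pixels), "dist_coeffs" ([k1, k2, p1, p2, k3] as OpenCV has them; the pictures are not rectified), "R" (3x3) and "t" (3): a world point X has camera coordinates R X + t; the wrist camera has in their place "hand_eye" (4x4, takes a point from camera to tool coordinates, whose origin is the TCP and whose axes are the flange's). Camera axes: x right, y down, z forward; pixel columns grow to the right and rows downward; lengths in m; the calibration is good to about 2 mm. A picture is of the moment at which its call begins: read the wrist's pose just before it. camera_info takes no time and is no camera call.
A pose or a line that the arm cannot do raises ctrl.Unreachable and nothing moves.
- ticket.close_job(): hands the job in; it is judged then, once.
Trained networks look in the newest picture that a camera, given by its name, has taken for a name from the list of things; names that differ only in an ending like _2 or _b are one class to them, and where a whole thing is asked for, a point or a joint stands for the part that bears it (a point fixed in the world has none). Each returns a list of dicts, best first, with "p" (0 to 1); they miss things now and then, are a little off and sometimes report something else, mostly with a low value. They report only what shows in the picture. A call takes as long as a camera call.
- models.recognise(camera, target): "point" ([column, row] in pixels, amid what is visible of it).
- models.masks_of(camera, target): "mask" (400x640 bool, what is visible of it) and "point" ([column, row] in pixels, amid what is visible of it).
The state is a dict: "time": time; "qpos": joint angles; "qd": joint speeds; "tau": joint torques, N m; "tcp_pos": TCP position; "eef_rot": TCP orientation; "contact_force": force on the tool from outside, world axes, zero at the start; "wrist_torque": the same for the moment, N m; "width": finger opening in m; "gripper_force": force on a finger pad.
Only numpy, scipy, OpenCV 4.12 (cv2) and the standard library are available. Lean on these libraries where they do the work, as an engineer would, in place of code of your own. Each camera call takes 0.05 s, during which the arm holds its last target. There are 200 camera calls.

## Task

Slide the steel pan, handle end trailing, into the tunnel under the ball dispenser until it meets the stop, and only then pull the dispenser's slide gate out by its tab so that all six grinding balls run down into the pan. Then push the gate fully shut again, leaving the pan home under the outlet with the balls in it and the other things on the desk where they are.

Things in the scene. Friction and masses are not known exactly. Their poses are not given: they have to be found in the camera images.
- dispenser: Fixed bench dispenser for steel grinding balls. Origin on the desk top below the centre of its outlet; own x points to its back, y to its left, z up. At desk level a tunnel for the pan runs along y: two walls 46 mm high from y = -45 to +45 mm, 70 mm apart inside (x = -35 to +35 mm), carrying a deck whose top is at 52 mm. Feet reach x = -62 and +62 mm.
- mouth (a point): Middle of the tunnel's splayed entrance, at y = -75 mm in the dispenser's frame, 20 mm above the desk. From here two lead-in plates, 30 mm high, narrow from about 103 mm to the tunnel's 70 mm at y = -45 mm.
- stop (a point): Middle of the face of the stop bar that closes the far end of the tunnel: y = +38 mm in the dispenser's frame; the bar is 20 mm high.
- outlet (a point): Centre of the ball outlet under the deck, 46 mm above the desk, on the dispenser's z axis; axes as the dispenser's.
- hopper_rim (a point): Centre of the open top of the wedge hopper above the outlet, 137 mm above the desk; 97 mm (x) by 58 mm (y) over the rim, steel slopes, clear ends, throat at the bottom 36 mm (x) by 50 mm (y).
- gate (a joint): Slide gate under the hopper's throat, m: 0 = fully shut, 0.048 = fully out (end stop). It moves towards the dispenser's -x, has only friction (about 2.5 N plus light damping) and stays where it is left.
- gate_tab (a point): Centre of the gate's upright pull tab, 77 mm above the desk; axes as the dispenser's. Grey plastic plate 10 mm thick (x), 44 wide (y), from 52 to 102 mm above the desk, on the end of a flat tongue (top at 55 mm). Shut, it stands 119 mm in front (-x) of the outlet, about 65 mm clear of the hopper's rim. A 3 mm strip backs its inner (+x) side up to 82 mm.
- pan: Loose sheet-steel pan, open on top, 64 mm (own x) by 130 mm (own y) by 34 mm high, walls 2.5 mm, about 0.2 kg; origin at the centre of its underside. Its +y end goes into the tunnel first; the handle is on the -y end. Home, its +y end touches the stop, its y axis lies along the dispenser's and its origin at y = -27 mm in the dispenser's frame.
- pan_handle (a point): Middle of the cross-bar of the pan's loop handle: round bar 8 mm thick along the pan's x, straight for 34 mm, 26 mm above the desk, 105 mm from the pan's centre along its -y; open gap of 36 mm between bar and pan wall. Axes as the pan's.
- pan_catch (a point): Point on the pan's centre line, 27 mm from its centre towards its +y end, 17 mm above its underside; straight below the outlet when the pan is home.
- ball1_center (a point): Centre of steel grinding ball 1 of 6, 15 mm diameter, 14 g; all six start lying on the shut gate in the hopper's throat.
- ball2_center (a point): Centre of steel grinding ball 2 of 6, 15 mm diameter, 14 g; all six start lying on the shut gate in the hopper's throat.
- ball3_center (a point): Centre of steel grinding ball 3 of 6, 15 mm diameter, 14 g; all six start lying on the shut gate in the hopper's throat.
- ball4_center (a point): Centre of steel grinding ball 4 of 6, 15 mm diameter, 14 g; all six start lying on the shut gate in the hopper's throat.
- ball5_center (a point): Centre of steel grinding ball 5 of 6, 15 mm diameter, 14 g; all six start lying on the shut gate in the hopper's throat.
- ball6_center (a point): Centre of steel grinding ball 6 of 6, 15 mm diameter, 14 g; all six start lying on the shut gate in the hopper's throat.
- petri_1: Bystander, to be left alone: clear round petri dish, 61 mm wide, 16 high; origin at the centre of its underside.
- petri_2: Bystander, to be left alone: clear round petri dish, 61 mm wide, 16 high; origin at the centre of its underside.
- tweezers: Bystander, to be left alone: tweezers, 127 mm long; origin at the centre of its underside.
- tape_1: Bystander, to be left alone: roll of tape lying on the notebook, 100 mm wide, 25 high; origin at the centre of its underside.
- stain_violet: Bystander, to be left alone: small dropper bottle, 32 mm wide, 99 high; origin at the centre of its underside.
- stain_blue_b: Bystander, to be left alone: small dropper bottle, 32 mm wide, 99 high; origin at the centre of its underside.

How it is judged:
On the way, in this order (a step that is already met when the one before it is completed fails the run):
1. the pan is home under the outlet while the gate is still shut (horizontal distance between pan_catch and outlet below 0.01 m and angle between the x axis of pan and the x axis of dispenser, either way round below 0.09 rad and value of joint gate below 0.005 m), for 0.2 s.
2. with the pan home, the gate is pulled and all six balls lie in the pan (horizontal distance between pan_catch and outlet below 0.01 m and angle between the x axis of pan and the x axis of dispenser, either way round below 0.09 rad and x of ball1_center in the frame of pan between -0.032 and 0.032 m and y of ball1_center in the frame of pan between -0.065 and 0.065 m and z of ball1_center in the frame of pan between 0.004 and 0.034 m and x of ball2_center in the frame of pan between -0.032 and 0.032 m and y of ball2_center in the frame of pan between -0.065 and 0.065 m and z of ball2_center in the frame of pan between 0.004 and 0.034 m and x of ball3_center in the frame of pan between -0.032 and 0.032 m and y of ball3_center in the frame of pan between -0.065 and 0.065 m and z of ball3_center in the frame of pan between 0.004 and 0.034 m and x of ball4_center in the frame of pan between -0.032 and 0.032 m and y of ball4_center in the frame of pan between -0.065 and 0.065 m and z of ball4_center in the frame of pan between 0.004 and 0.034 m and x of ball5_center in the frame of pan between -0.032 and 0.032 m and y of ball5_center in the frame of pan between -0.065 and 0.065 m and z of ball5_center in the frame of pan between 0.004 and 0.034 m and x of ball6_center in the frame of pan between -0.032 and 0.032 m and y of ball6_center in the frame of pan between -0.065 and 0.065 m and z of ball6_center in the frame of pan between 0.004 and 0.034 m and value of joint gate above 0.01 m), for 0.1 s.
3. the gate is pushed fully shut (value of joint gate below 0.003 m), for 0.2 s.
At the end, for the whole second after the job is handed in: The gate is shut to within 3 mm; the pan lies flat and at rest on the desk, its catch point within 10 mm (seen from above) of the outlet and its axes within 5 degrees of the dispenser's; all six balls are inside the pan (horizontal distance between pan_catch and outlet below 0.01 m and angle between the x axis of pan and the x axis of dispenser, either way round below 0.09 rad and x of ball1_center in the frame of pan between -0.032 and 0.032 m and y of ball1_center in the frame of pan between -0.065 and 0.065 m and z of ball1_center in the frame of pan between 0.004 and 0.034 m and x of ball2_center in the frame of pan between -0.032 and 0.032 m and y of ball2_center in the frame of pan between -0.065 and 0.065 m and z of ball2_center in the frame of pan between 0.004 and 0.034 m and x of ball3_center in the frame of pan between -0.032 and 0.032 m and y of ball3_center in the frame of pan between -0.065 and 0.065 m and z of ball3_center in the frame of pan between 0.004 and 0.034 m and x of ball4_center in the frame of pan between -0.032 and 0.032 m and y of ball4_center in the frame of pan between -0.065 and 0.065 m and z of ball4_center in the frame of pan between 0.004 and 0.034 m and x of ball5_center in the frame of pan between -0.032 and 0.032 m and y of ball5_center in the frame of pan between -0.065 and 0.065 m and z of ball5_center in the frame of pan between 0.004 and 0.034 m and x of ball6_center in the frame of pan between -0.032 and 0.032 m and y of ball6_center in the frame of pan between -0.065 and 0.065 m and z of ball6_center in the frame of pan between 0.004 and 0.034 m and value of joint gate below 0.003 m and linear speed of pan below 0.02 m/s and angle between pan's own z axis and vertical below 0.05 rad); the robot touches nothing.
It fails at once if a bystander is moved by more than 15 mm (distance of any of petri_1, petri_2, tweezers, tape_1, stain_violet, stain_blue_b from where it was at the start of the episode above 0.015 m).
It fails at once if the pan is tipped by more than about 17 degrees (angle between pan's own z axis and vertical above 0.3 rad).
It also fails if it takes over 48 s, if anything falls off the work surface, if the arm or the gripper's body presses on something with over 40 N, if the wrist force passes 120 N, or if a joint passes its speed limit or range.

## Working session

There is one attempt and no reset: what is moved stays moved. The work goes in short steps, each a Python script; the robot and the scene stay as the last script left them, time stands still between calls to the robot, and variables do not carry over. Pictures are saved under pics/ and viewed, at most 10 in all, crops included, and the job is handed in when it is done.

```bash
mkdir -p pics; ls; python3 - <<'E'
from station import ctrl,get_state,vision,models
import cv2,numpy as np
s=get_state();print(s['time'],s['tcp_pos'],s['eef_rot'],s['width'],ctrl.pinch_z)
for n in('top','scene'):
    im,d=vision.grab_frame(n);cv2.imwrite(f'pics/{n}0.png',im);np.save(f'{n}0.npy',d)
    c=vision.camera_info(n);print(n,c)
    for t in('dispenser','pan','pan_handle','gate_tab','stain_violet','tape_1'):
        for r in models.masks_of(n,t)[:2]:print(t,round(r['p'],2),r['point'],r['mask'].sum())
E
```

```text
pics
0.0 [0.21759535 0.58536741 0.23043149] [-1.50021836e-04  1.76939990e-01  9.84221246e-01 -8.69727964e-04] 0.08543024295193623 -0.0187
top {'mtx': array([[480.5768612 ,   0.        , 321.3287186 ],
       [  0.        , 480.5768612 , 197.44143627],
       [  0.        ,   0.        ,   1.        ]]), 'dist_coeffs': array([0.00051561, 0.        , 0.        , 0.        , 0.        ]), 'R': array([[ 0.02430959, -0.99960079, -0.01439793],
       [-0.99847742, -0.02356387, -0.04987571],
       [ 0.04951653,  0.01558846, -0.99865165]]), 't': array([-0.12677176,  0.54530495,  1.30716865])}
dispenser 0.7 [261.8, 170.9] 1824
pan 0.86 [324.8, 186.4] 1329
pan 0.63 [258.4, 173.8] 1797
pan_handle 0.81 [325.1, 185.3] 1301
gate_tab 0.59 [250.4, 200.7] 355
stain_violet 0.67 [232.2, 124.6] 171
stain_violet 0.37 [253.5, 194.4] 439
tape_1 0.62 [441.8, 254.6] 580
scene {'mtx': array([[417.68019354,   0.        , 322.66940446],
       [  0.        , 417.68019354, 204.59885774],
       [  0.        ,   0.        ,   1.        ]]), 'dist_coeffs': array([-0.0910983,  0.       ,  0.       ,  0.       ,  0.       ]), 'R': array([[ 0.78046114, -0.62509646, -0.01161145],
       [-0.40827094, -0.49550336, -0.76667546],
       [ 0.4734926 ,  0.60310102, -0.64192984]]), 't': array([-0.49530493,  0.25449926,  1.21815941])}
dispenser 0.92 [308.6, 182.5] 1335
pan 0.64 [330.1, 221.8] 804
pan_handle 0.59 [331.7, 219.4] 775
gate_tab 0.56 [288.8, 187.2] 221
stain_violet 0.54 [283.4, 188.2] 182
tape_1 0.9 [361.5, 289.9] 694
```

```bash
python3 - <<'E'
import cv2,numpy as np
a=cv2.imread('pics/top0.png')[90:290,190:470];cv2.imwrite('pics/top0c.png',cv2.resize(a,(784,560),interpolation=cv2.INTER_CUBIC))
E
```

```text
(no output)
```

View pics/top0c.png

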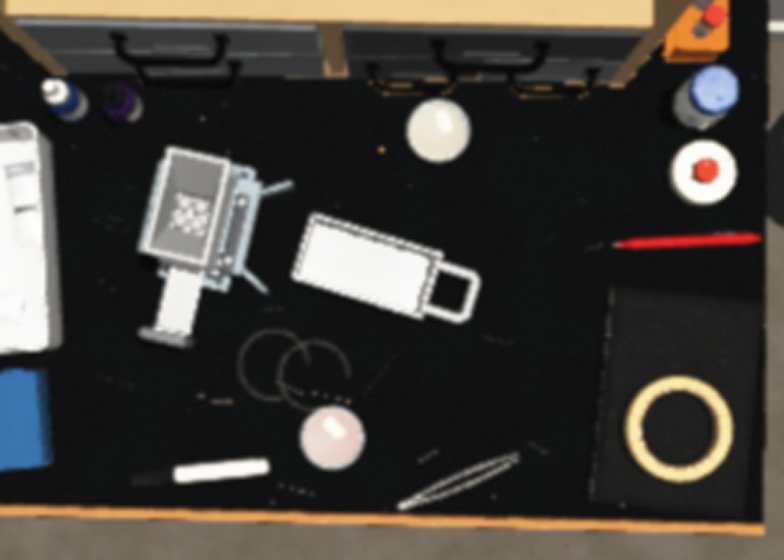

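View pics/scene0.png

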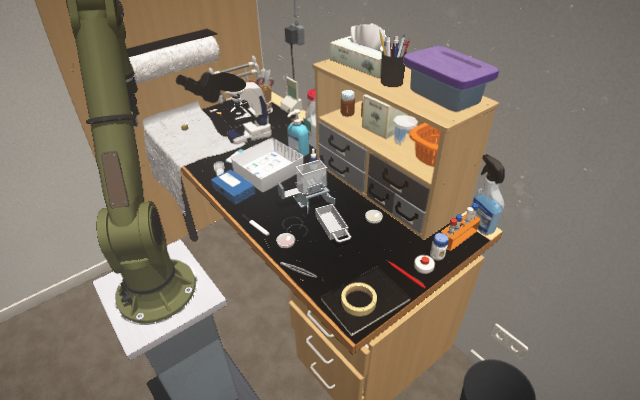

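The top view shows the dispenser (crop 190,210) with its mouth to the right. The gate tab is towards the robot (165,338). The pan is at (367,265) with the handle trailing right (465,292). The clear petri dishes are at (275,365) and (315,375), and everything is roughly yawed -15°. I'll measure from depth next.

```bash
cat > h.py <<'E'
from station import ctrl,get_state,vision,models,ticket
import cv2,numpy as np
from scipy.spatial.transform import Rotation as Ro
def R_of(q): return Ro.from_quat(np.r_[q[1:],q[0]]).as_matrix()
def quat(yaw):  # tool down, tool y axis at angle yaw from world x ... tool x=(sin,-cos)?
    y=np.array([np.cos(yaw),np.sin(yaw),0]);z=np.array([0,0,-1.]);x=np.cross(y,z)
    q=Ro.from_matrix(np.c_[x,y,z]).as_quat();return np.r_[q[3],q[:3]]
def cloud(n,d,s=None):
    c=vision.camera_info(n);v,u=np.mgrid[0:400,0:640]
    p=cv2.undistortPoints(np.stack([u,v],-1).reshape(-1,1,2).astype(np.float64),c['mtx'],c['dist_coeffs']).reshape(400,640,2)
    P=np.dstack([p*d[...,None],d])
    if n!='wrist': return (P-c['t'])@c['R']
    H=c['hand_eye'];P=P@H[:3,:3].T+H[:3,3]
    return P@R_of(s['eef_rot']).T+s['tcp_pos']
def rect(P,m):
    q=P[m][:,:2];r=cv2.minAreaRect((q*1000).astype(np.float32));return np.round(r[0],1),np.round(r[1],1),round(r[2],2),len(q)
E
python3 - <<'E'
from h import *
d=np.load('top0.npy');P=cloud('top',d);z=P[...,2]
def reg(u0,u1,v0,v1):
    m=np.zeros((400,640),bool);m[v0:v1,u0:u1]=1;return m&(d>0)
m=reg(290,365,160,210);print('pan',rect(P,m&(z>.012)&(z<.06)),np.percentile(z[m],[5,50,95]))
m=reg(235,275,138,190);print('rim',rect(P,m&(z>.125)&(z<.15)))
m=reg(232,270,180,220);print('tab',rect(P,m&(z>.09)&(z<.112)),np.percentile(z[m],[5,50,95,99]))
print(P[250,300],vision.camera_info('wrist'))
print(ctrl.ik([.5,.12,.35],quat(-.25)))
E
```

```text
pan (array([ 576.2, -132.3]), array([174.7,  65.9]), 74.06, 364) [-0.00236085  0.00255258  0.03272404]
rim (array([623.9,  48.4]), array([58.5, 97.1]), 78.4, 347)
tab (array([535.3,  47.1]), array([37.9, 99.8]), 48.46, 73) [-0.00189416  0.00404027  0.10489397  0.14039449]
[ 0.40299185 -0.05885909  0.0122442 ] {'mtx': array([[331.11068891,   0.        , 322.91762865],
       [  0.        , 331.11068891, 201.38676242],
       [  0.        ,   0.        ,   1.        ]]), 'dist_coeffs': array([0.01077466, 0.        , 0.        , 0.        , 0.        ]), 'hand_eye': array([[ 1.23268839e-04, -9.63673959e-01, -2.67081420e-01,
         6.77098154e-02],
       [ 9.99999570e-01, -1.26618176e-04,  9.18399430e-04,
         3.95713850e-04],
       [-9.18854977e-04, -2.67081419e-01,  9.63673529e-01,
        -1.42589740e-01],
       [ 0.00000000e+00,  0.00000000e+00,  0.00000000e+00,
         1.00000000e+00]])}
[-0.51217985  0.26089571  0.31095252  1.5728974  -0.08154953  1.32058879
 -0.44088168]
```

```bash
python3 - <<'E'
from h import *
y0=np.deg2rad(-13)
p=[.58,-.12,.27]
for k in (0,np.pi,-np.pi): print(k,ctrl.ik(p,quat(y0+k)), ctrl.ik([.558,-.196,.01],quat(y0+k)),ctrl.ik([.459,.082,.07],quat(y0+k+np.pi/2)))
ctrl.movep(p,quat(y0+np.pi))
s=get_state();im,d=vision.grab_frame('wrist');cv2.imwrite('pics/w1.png',im);np.save('w1.npy',d);np.save('w1s.npy',np.r_[s['tcp_pos'],s['eef_rot']])
print(s['time'],s['tcp_pos'])
P=cloud('wrist',d,s);z=P[...,2];ok=d>0
def box(x0,x1,a,b): return ok&(P[...,0]>x0)&(P[...,0]<x1)&(P[...,1]>a)&(P[...,1]<b)
m=box(.5,.68,-.25,-.035);print('pan',rect(P,m&(z>.018)&(z<.05)))
m=box(.5,.72,-.0,.12);print('rim',rect(P,m&(z>.128)&(z<.145)))
m=box(.47,.54,.03,.11);print('tab',rect(P,m&(z>.09)&(z<.112)))
E
```

```text
0 [-0.11729285  0.45361294  0.44532808  1.532294   -0.20378539  1.20190308
  0.13547696] [ 0.13989144  0.7228477   0.25348935  1.83634351 -0.29017688  0.61850697
  0.34353635] [-0.1453626   0.4825246  -0.11942719  2.11436432  0.10594413  0.55013864
  1.00223638]
3.141592653589793 [-0.45352411  0.65343337  1.1517393   1.53631472 -0.60558235  1.34914531
 -2.6114193 ] [ 0.58166644  0.74151772 -0.46382381  1.83035556  0.49651295  0.68710635
  2.74632254] [-0.53226252  0.52245476  0.44281288  2.11906566 -0.40081689  0.57998123
 -1.59939061]
-3.141592653589793 [-0.45352411  0.65343337  1.1517393   1.53631472 -0.60558235  1.34914531
 -2.6114193 ] [ 0.58166644  0.74151772 -0.46382381  1.83035556  0.49651295  0.68710635
  2.74632254] [-0.53226252  0.52245476  0.44281288  2.11906566 -0.40081689  0.57998123
 -1.59939061]
3.5 [ 0.58022417 -0.11917459  0.26973026]
pan (array([ 581.3, -113.9]), array([209.7,  82.6]), 65.91, 2192)
rim (array([620.1,  31. ]), array([20.8, 97.3]), 77.68, 1098)
tab (array([507.5,  72.6]), array([41.7, 10.1]), 77.79, 397)
```

View pics/w1.png

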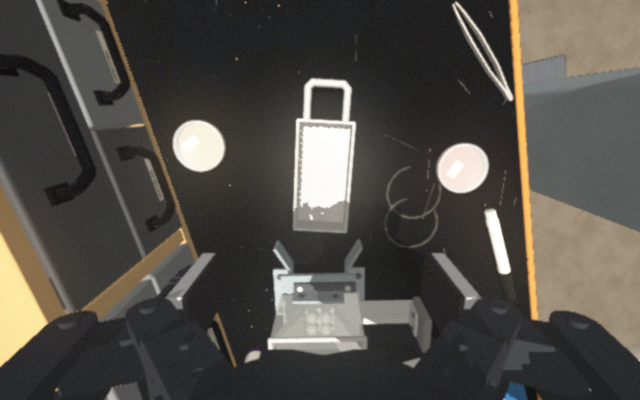

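The wrist view shows the pan at (323,175) with the loop handle at (328,98), and the dispenser mouth at (320,260). The tab is at (425,323), and the petri rings are at (412,205), clear of the path. The tab matches its prediction within 1 mm. I'll refit the pan without the lead-in plates.

```bash
python3 - <<'E'
from h import *
d=np.load('w1.npy');a=np.load('w1s.npy');s=dict(tcp_pos=a[:3],eef_rot=a[3:])
P=cloud('wrist',d,s);z=P[...,2];ok=d>0
v,u=np.mgrid[0:400,0:640]
m=ok&(u>280)&(u<370)&(v>70)&(v<236)
for lo,hi in((.012,.05),(.02,.045),(.026,.04)): print('pan',rect(P,m&(z>lo)&(z<hi)))
h=ok&(u>295)&(u<362)&(v>70)&(v<116)&(z>.012)&(z<.05);print('loop',rect(P,h),np.median(z[h]))
# loop width vs pan-y (handle sides), frame yaw -15.9
t=np.deg2rad(-16);ex=np.array([np.cos(t),np.sin(t)]);ey=np.array([-ex[1],ex[0]])
q=(P[h][:,:2]-[.5822,-.1111])*1;X=q@ex;Y=q@ey
for b in np.arange(-.112,-.066,.006):
    k=(Y>b)&(Y<b+.006)
    if k.any(): print(round(b,3),X[k].min().round(4),X[k].max().round(4))
# lead-in/tunnel in dispenser frame: deck front and wings
t=np.deg2rad(-12);ex=np.array([np.cos(t),np.sin(t)]);ey=np.array([-ex[1],ex[0]])
q=P[...,:2]-[.6239,.0484];X=q@ex;Y=q@ey
w=ok&(v>232)&(v<300)&(u>265)&(u<375)&(z>.02)&(z<.036)
for b in np.arange(-.08,-.04,.006):
    k=w&(Y>b)&(Y<b+.006)
    if k.any(): print('wing',round(b,3),X[k].min().round(4),X[k].max().round(4),np.sort(X[k])[[len(X[k])//3,2*len(X[k])//3]])
w=ok&(z>.046)&(z<.056)&(abs(X)<.07)&(Y<-.03)&(Y>-.06);print('deck',rect(P,w))
E
```

```text
pan (array([ 577.5, -130.1]), array([174.7,  66. ]), 73.75, 2337)
pan (array([ 577.5, -130.1]), array([174.7,  66. ]), 73.75, 2144)
pan (array([ 577.5, -130.1]), array([174.7,  66. ]), 73.75, 1982)
loop (array([ 558.5, -196.1]), array([38.1, 52.4]), 76.82, 725) 0.029330277171295854
-0.112 -0.0175 0.0187
-0.106 -0.0234 0.025
-0.1 -0.025 0.026
-0.094 -0.0255 0.0257
-0.088 -0.0247 0.0254
-0.082 -0.0253 0.0265
-0.076 -0.0245 0.0261
-0.07 0.0191 0.026
wing -0.074 -0.0546 0.0562 [-0.05048843  0.05228662]
wing -0.068 -0.0515 0.0536 [-0.04673496  0.04890059]
wing -0.062 -0.0491 0.0505 [-0.0430389   0.04521975]
wing -0.056 -0.0442 0.0468 [-0.03965145  0.0418918 ]
wing -0.05 -0.0416 0.0432 [-0.03648717  0.03831971]
wing -0.044 -0.0377 0.0398 [-0.0345264   0.03613438]
deck (array([616.4,   9. ]), array([18.4, 89.6]), 79.4, 805)
```

```bash
cat >> h.py <<'E'
YD=np.deg2rad(-11.9);O=np.array([.6243,.0481])
def D(x,y,z): return np.r_[O+x*np.array([np.cos(YD),np.sin(YD)])+y*np.array([-np.sin(YD),np.cos(YD)]),z]
YP=np.deg2rad(-16.1);G=np.array([.5585,-.1955])
E
python3 - <<'E'
from h import *
for k in (0,np.pi):
  for p,y in ((np.r_[G,.1],YP),(np.r_[G,.004],YP),(D(0,-.255,.004),YD),(D(0,-.117,.004),YD),(D(0,-.117,.15),YD)):
    q=ctrl.ik(p,quat(y+k));print(k,None if q is None else q.round(2))
for k in (0,np.pi):
  for p in (D(-.119,0,.2),D(-.119,0,.07),D(-.167,0,.07)):
    q=ctrl.ik(p,quat(YD+k));print('tab',k,None if q is None else q.round(2))
E
```

```text
0 [ 0.17  0.59  0.19  1.76 -0.15  0.8   0.16]
0 [ 0.21  0.72  0.13  1.84 -0.16  0.59  0.16]
0 [ 0.78  0.87 -0.83  1.79  0.82  0.87 -0.65]
0 [ 0.45  0.8  -0.63  1.8   0.66  0.77 -0.74]
0 [ 0.56  0.65 -0.83  1.67  0.54  1.06 -0.65]
3.141592653589793 [-0.26  0.8   1.    1.77 -0.78  1.02 -2.38]
3.141592653589793 [-0.19  0.9   0.86  1.84 -0.91  0.85 -2.28]
3.141592653589793 [-0.17  0.91  0.85  1.8  -0.89  0.87 -2.24]
3.141592653589793 [-0.42  0.92  0.88  1.81 -0.92  0.88 -2.44]
3.141592653589793 [-0.5   0.77  1.06  1.68 -0.73  1.14 -2.58]
tab 0 [ 0.25  0.41 -0.63  1.84  0.29  0.99 -0.71]
tab 0 [ 0.23  0.6  -0.63  1.99  0.53  0.72 -0.94]
tab 0 [ 0.07  0.51 -0.44  2.11  0.37  0.6  -0.83]
tab 3.141592653589793 [-0.91  0.63  1.21  1.85 -0.66  1.14 -2.81]
tab 3.141592653589793 [-0.79  0.76  1.    2.01 -0.86  0.88 -2.65]
tab 3.141592653589793 [-0.85  0.71  1.01  2.12 -0.87  0.81 -2.64]
```

```bash
python3 - <<'E'
from h import *
def st(m):
    s=get_state();print(m,round(s['time'],2),s['tcp_pos'].round(4),round(s['width'],4),s['contact_force'].round(1),round(float(np.max(s['gripper_force'])),1))
k=np.pi
ctrl.movep(np.r_[G,.1],quat(YP+k));st('above')
ctrl.movel(np.r_[G,.004],max_speed=.1);st('down')
ctrl.close_gripper(30);st('closed')
if abs(get_state()['width']-.051)<.006:
    ctrl.movel(D(0,-.255,.004),quat(YD+k),max_speed=.05);st('aligned')
    s=get_state();im,d=vision.grab_frame('wrist');cv2.imwrite('pics/w2.png',im);np.save('w2.npy',d);np.save('w2s.npy',np.r_[s['tcp_pos'],s['eef_rot']])
im,d=vision.grab_frame('top');np.save('top2.npy',d);cv2.imwrite('pics/top2.png',im)
P=cloud('top',d);z=P[...,2]
c=im[90:290,190:470];cv2.imwrite('pics/top2c.png',cv2.resize(c,(784,560),interpolation=cv2.INTER_CUBIC))
E
```

```text
above 4.33 [ 0.5595 -0.1954  0.101 ] 0.085 [ 0.4 -0.2  0.9] 0.0
down 5.43 [ 0.5588 -0.1959  0.0046] 0.0853 [ 0.1 -0.3  0.9] 0.0
closed 5.85 [ 0.5588 -0.1956  0.0046] 0.0509 [-0.4  0.9  4.6] 30.3
aligned 6.29 [ 0.5719 -0.2015  0.0044] 0.0509 [-1.5  1.3  5.5] 30.4
```

View pics/top2c.png

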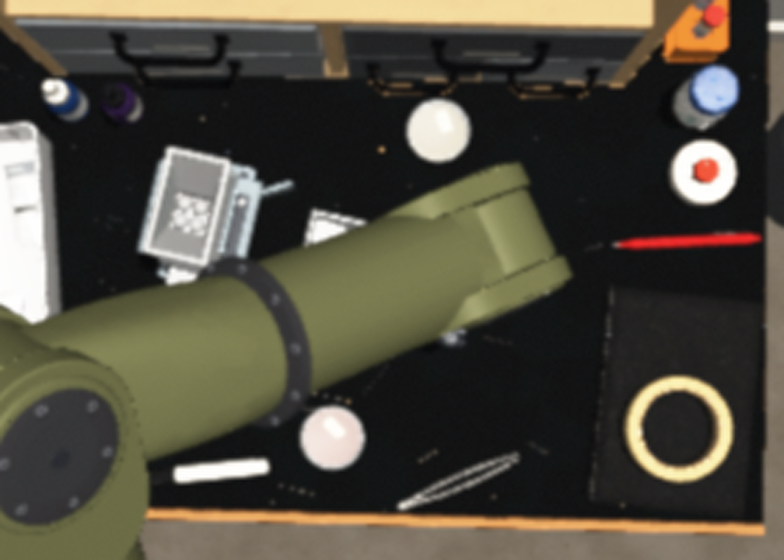

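View pics/w2.png

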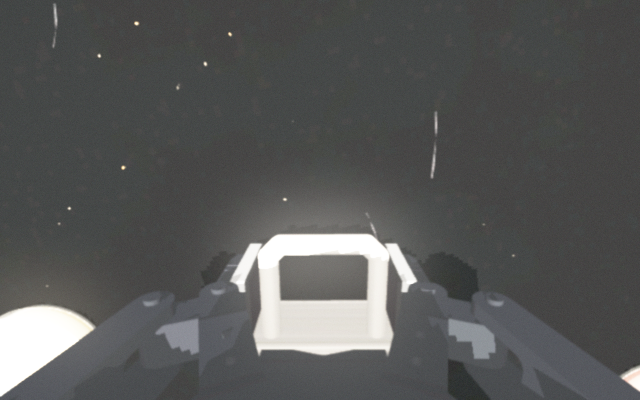

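The loop is gripped squarely at width 51 mm, centred at (325,290). The forearm passes over the dispenser side, so I'll check its height before sliding.

```bash
python3 - <<'E'
from h import *
d=np.load('top2.npy');P=cloud('top',d)
for (cx,cy) in((250,260),(330,260),(420,230),(480,210),(520,220),(120,370)):
    print((cx,cy),P[90+int(cy/2.8),190+int(cx/2.8)].round(3))
E
```

```text
(250, 260) [0.589 0.005 0.004]
(330, 260) [ 0.55  -0.096  0.498]
(420, 230) [ 0.574 -0.154  0.449]
(480, 210) [ 0.593 -0.195  0.407]
(520, 220) [ 0.589 -0.223  0.4  ]
(120, 370) [0.478 0.012 0.602]
```

```bash
python3 - <<'E'
from h import *
ex=np.array([np.cos(YD),np.sin(YD),0]);ey=np.array([-ex[1],ex[0],0])
def st(y):
    s=get_state();f=s['contact_force'];r=s['tcp_pos']-D(0,0,0);print(y,round(s['time'],2),'xy',(r@ex).round(4),(r@ey).round(4),'f',(f@ex).round(1),(f@ey).round(1),f[2].round(1),s['wrist_torque'][2].round(2),round(s['width'],4));return f
for y in (-.22,-.205,-.19,-.17,-.15,-.13,-.122,-.12,-.119,-.118,-.117,-.116,-.115,-.114,-.113):
    ctrl.movel(D(0,y,.004),max_speed=.05);f=st(y)
    if abs(f@ex)>14 or f@ey<-14: print('force stop');break
E
```

```text
-0.22 7.24 xy 0.0007 -0.22 f 0.3 -2.4 6.1 0.02 0.0511
-0.205 7.69 xy 0.0007 -0.2044 f 0.7 -2.5 6.4 -0.0 0.0507
-0.19 8.14 xy 0.0007 -0.1894 f 0.4 -1.4 7.0 -0.01 0.0509
-0.17 8.69 xy 0.0007 -0.1694 f 0.3 -2.0 7.2 -0.01 0.0506
-0.15 9.24 xy 0.0006 -0.1494 f 0.2 -2.3 7.4 0.04 0.0508
-0.13 9.79 xy 0.0006 -0.1295 f 1.1 -2.3 6.8 0.03 0.051
-0.122 10.1 xy 0.0005 -0.1214 f 0.9 -2.8 6.5 -0.06 0.0506
-0.12 10.35 xy 0.0005 -0.1201 f 0.1 -3.9 7.2 -0.0 0.0509
-0.119 10.6 xy 0.0004 -0.1194 f -0.3 -4.2 7.8 0.07 0.051
-0.118 10.85 xy 0.0004 -0.1186 f -0.1 -4.6 7.5 0.01 0.0509
-0.117 11.1 xy 0.0004 -0.1176 f 1.1 -3.9 7.4 0.0 0.0509
-0.116 11.35 xy 0.0004 -0.1166 f 0.2 -4.5 7.3 -0.04 0.0511
-0.115 11.6 xy 0.0004 -0.1156 f -0.9 -5.0 8.1 -0.02 0.0507
-0.114 11.85 xy 0.0004 -0.1146 f -1.0 -5.2 6.4 -0.05 0.0514
-0.113 12.1 xy 0.0004 -0.1139 f -0.4 -5.0 7.9 0.02 0.0511
```

```bash
python3 - <<'E'
from h import *
ex=np.array([np.cos(YD),np.sin(YD),0]);ey=np.array([-ex[1],ex[0],0])
for y in (-.112,-.111,-.11,-.109,-.108,-.107):
    ctrl.movel(D(0,y,.004),max_speed=.05)
    s=get_state();f=s['contact_force'];r=s['tcp_pos']-D(0,0,0);print(y,(r@ey).round(4),(f@ex).round(1),(f@ey).round(1))
    if f@ey<-12: break
s=get_state();im,d=vision.grab_frame('wrist');P=cloud('wrist',d,s)
q=P-D(0,0,0);X=q@ex;Y=q@ey;z=P[...,2]
m=(d>0)&(abs(X)<.017)&(Y<-.10)&(Y>-.16)&(z>.018)&(z<.04)
print('bar outer Y (home: -.136)',np.percentile(Y[m],[0.5,2,10,50]),m.sum(),s['time'])
E
```

```text
-0.112 -0.1139 0.1 -6.8
-0.111 -0.1139 -0.0 -10.4
-0.11 -0.1139 -1.1 -11.5
-0.109 -0.1139 -0.8 -14.5
bar outer Y (home: -.136) [-0.13410011 -0.13392867 -0.1335669  -0.13127544] 1800 13.1
```

```bash
python3 - <<'E'
from h import *
ex=np.array([np.cos(YD),np.sin(YD),0]);ey=np.array([-ex[1],ex[0],0])
def st(m):
    s=get_state();f=s['contact_force'];r=s['tcp_pos']-D(0,0,0);print(m,round(s['time'],2),'xyz',(r@ex).round(4),(r@ey).round(4),r[2].round(4),'f',(f@ex).round(1),(f@ey).round(1),f[2].round(1),round(s['width'],4))
ctrl.movel(D(0,-.1139,.004));ctrl.ungrasp();st('open')
ctrl.movel(D(0,-.1145,.2),max_speed=.2)
T=np.array([.5075,.0726])
ctrl.movep(np.r_[T,.2],quat(YD+np.pi));st('above tab')
s=get_state();im,d=vision.grab_frame('wrist');P=cloud('wrist',d,s);z=P[...,2]
q=P-D(0,0,0);X=q@ex;Y=q@ey
m=(d>0)&(z>.092)&(z<.11)&(np.hypot(P[...,0]-T[0],P[...,1]-T[1])<.035);print('tab',rect(P,m) if m.sum()>5 else m.sum())
m=(d>0)&(abs(X)<.017)&(Y<-.10)&(Y>-.16)&(z>.018)&(z<.04);print('bar',np.percentile(Y[m],[2]) if m.any() else None)
cv2.imwrite('pics/w3.png',im)
E
```

```text
open 13.84 xyz -0.0002 -0.1134 0.0037 f -0.0 -1.1 -0.6 0.0857
above tab 15.68 xyz -0.1194 0.0 0.1997 f -0.2 0.6 -0.3 0.0852
tab (array([508. ,  74.1]), array([42.8, 10. ]), 78.04, 724)
bar [-0.13312923]
```

View pics/w3.png

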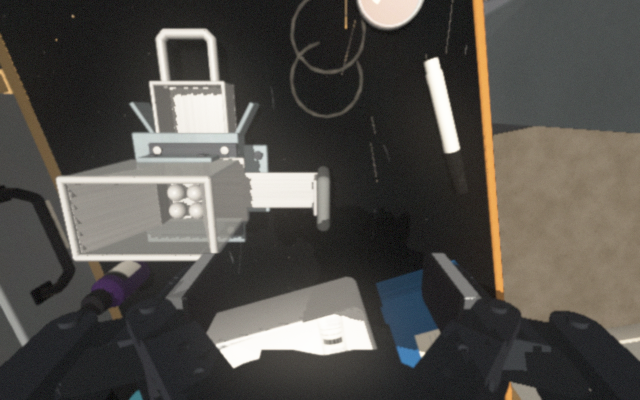

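The pan is seated in the tunnel, with the handle at (187,60) and the balls still in the hopper at (185,200). The tab at (322,195) is confirmed within 1.5 mm. I'll grip it and pull.

```bash
python3 - <<'E'
from h import *
ex=np.array([np.cos(YD),np.sin(YD),0]);ey=np.array([-ex[1],ex[0],0])
def st(m):
    s=get_state();f=s['contact_force'];r=s['tcp_pos']-D(0,0,0);print(m,round(s['time'],2),'xyz',(r@ex).round(4),(r@ey).round(4),r[2].round(4),'f',(f@ex).round(1),(f@ey).round(1),f[2].round(1),round(s['width'],4));return r@ex
T=np.array([.5078,.0735,.082])
ctrl.movel(T,max_speed=.12);st('down')
ctrl.close_gripper(40);x0=st('grip')
if get_state()['width']<.018:
    s=get_state();p=s['tcp_pos']
    for dx in (.02,.035,.044,.047):
        ctrl.movel(p-ex*dx,max_speed=.08);st(dx)
    ctrl.pause(.5)
    im,d=vision.grab_frame('scene');im2,d=vision.grab_frame('wrist')
    for n in ('wrist','scene'):
        print(n,[(round(r['p'],2),np.round(r['point'])) for r in models.recognise(n,'ball1_center')])
    cv2.imwrite('pics/w4.png',np.hstack([cv2.resize(im[130:260,240:400],(320,260),interpolation=cv2.INTER_CUBIC),cv2.resize(im2,(416,260))]))
E
```

```text
down 16.86 xyz -0.1187 0.0007 0.0826 f 0.1 0.1 1.0 0.0856
grip 17.53 xyz -0.1193 0.0009 0.0823 f -2.0 0.4 6.0 0.009
0.02 17.93 xyz -0.1402 0.0008 0.0823 f -2.2 -1.1 4.1 0.0089
0.035 18.27 xyz -0.155 0.0008 0.0823 f -2.8 -0.5 4.3 0.0091
0.044 18.52 xyz -0.1638 0.0009 0.0823 f -2.0 -0.0 5.0 0.0087
0.047 18.77 xyz -0.166 0.0008 0.0823 f 0.7 0.1 1.1 0.0089
wrist []
scene [(0.4, array([322., 203.]))]
```

View pics/w4.png

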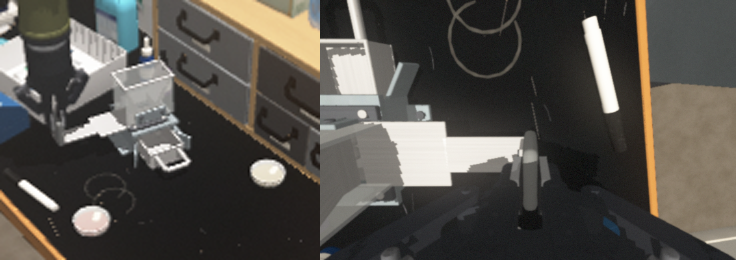

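```bash
python3 - <<'E'
from h import *
ex=np.array([np.cos(YD),np.sin(YD),0]);ey=np.array([-ex[1],ex[0],0])
p=get_state()['tcp_pos'];ctrl.ungrasp();ctrl.movel(p+[0,0,.12],max_speed=.2)
s=get_state();im,d=vision.grab_frame('wrist');P=cloud('wrist',d,s);z=P[...,2]
q=P-D(0,0,0);X=q@ex
m=(d>0)&(z>.092)&(z<.11)&(X<-.13)&(X>-.2)&(abs(q@ey)<.04);print('tab X',X[m].mean().round(4) if m.any() else None,s['time'],p)
print([(round(r['p'],2),np.round(r['point'])) for r in models.recognise('wrist','ball1_center')])
im2,d=vision.grab_frame('top');b=cv2.resize(im2[130:215,220:345],(375,255),interpolation=cv2.INTER_CUBIC)
cv2.imwrite('pics/w5.png',np.hstack([cv2.resize(im,(408,255),interpolation=cv2.INTER_AREA),b]))
E
```

```text
tab X -0.1622 20.95 [0.46202676 0.08316648 0.08234208]
[]
```

View pics/w5.png

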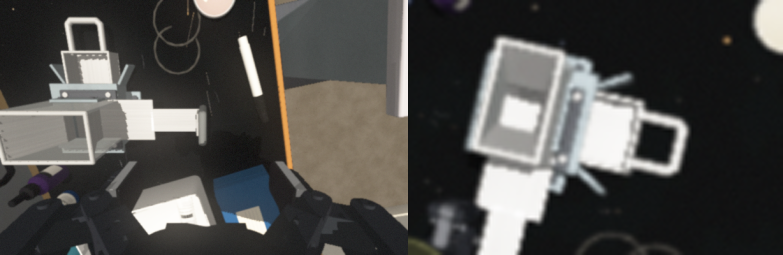

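The hopper throat is empty: in the top view the bright pan floor shows through at (520,112), and no balls lie on the desk. Now I'll regrip the tab and shut the gate.

```bash
python3 - <<'E'
from h import *
ex=np.array([np.cos(YD),np.sin(YD),0]);ey=np.array([-ex[1],ex[0],0])
def st(m):
    s=get_state();f=s['contact_force'];r=s['tcp_pos']-D(0,0,0);print(m,round(s['time'],2),(r@ex).round(4),(r@ey).round(4),r[2].round(4),'f',(f@ex).round(1),(f@ey).round(1),f[2].round(1),round(s['width'],4));return f@ex
ctrl.movel([.4622,.0832,.082],max_speed=.15);ctrl.close_gripper(40);st('grip')
p=D(0,.0008,.082)
for x in (-.14,-.125,-.121,-.119,-.118,-.117,-.116,-.115):
    ctrl.movel(p+ex*x,max_speed=.08)
    if st(x)<-12: break
ctrl.ungrasp();q=get_state()['tcp_pos'];ctrl.movel(q+[0,0,.118],max_speed=.2);st('up')
s=get_state();im,d=vision.grab_frame('wrist');P=cloud('wrist',d,s);z=P[...,2];r=P-D(0,0,0)
T=np.array([.5078,.0735]);m=(d>0)&(z>.092)&(z<.11)&(np.hypot(P[...,0]-T[0],P[...,1]-T[1])<.035);print('tab',rect(P,m))
X=r@ex;Y=r@ey;m=(d>0)&(abs(X)<.017)&(Y<-.10)&(Y>-.16)&(z>.018)&(z<.04);print('bar',np.percentile(Y[m],[2]) if m.any() else None)
E
```

```text
grip 22.73 -0.165 0.001 0.0824 f 2.1 0.8 5.5 0.0093
-0.14 23.2 -0.1387 0.001 0.0825 f 2.4 1.7 5.1 0.0088
-0.125 23.54 -0.1238 0.001 0.0825 f 3.0 1.8 5.4 0.0089
-0.121 23.79 -0.1205 0.001 0.0825 f 0.4 2.0 6.8 0.0093
-0.119 24.04 -0.1193 0.001 0.0824 f -3.2 1.4 9.4 0.0091
-0.118 24.29 -0.1193 0.001 0.0824 f -5.0 0.5 13.2 0.0087
-0.117 24.54 -0.1193 0.0011 0.0824 f -9.1 1.2 16.6 0.0091
-0.116 24.79 -0.1193 0.001 0.0824 f -12.4 1.4 21.0 0.0091
up 26.26 -0.1164 0.001 0.1992 f 0.1 0.4 -0.6 0.0852
tab (array([508.1,  74.4]), array([43.7,  9.8]), 78.04, 712)
bar [-0.13353428]
```

```bash
python3 - <<'E'
from h import *
ctrl.movep(D(0,-.16,.22),quat(YD+np.pi))
im,d=vision.grab_frame('wrist');print(get_state()['time'],[(round(r['p'],2),np.round(r['point'])) for r in models.recognise('wrist','ball1_center')])
im2,_=vision.grab_frame('top')
cv2.imwrite('pics/w6.png',np.hstack([cv2.resize(im[150:350,220:420],(400,400),interpolation=cv2.INTER_CUBIC),cv2.resize(im2[130:255,220:345],(400,400),interpolation=cv2.INTER_CUBIC)]))
E
```

```text
27.175 []
```

View pics/w6.png

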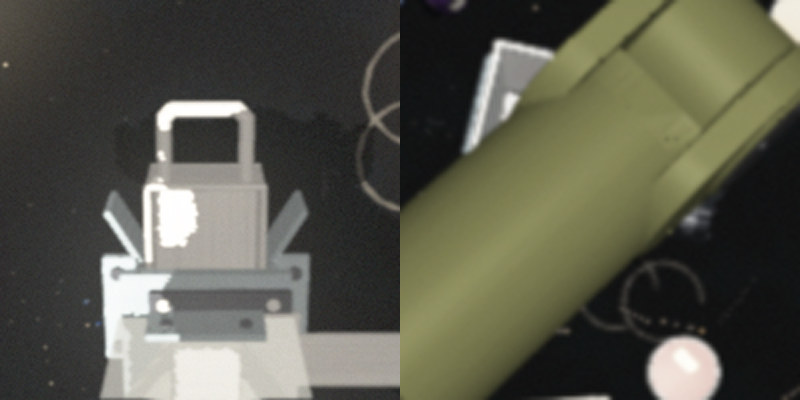

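The pan is home and the gate is shut, with the throat empty. No ball is loose on the desk and the bystanders haven't moved. Handing in.

```bash
python3 -c "
from station import ticket
print(ticket.close_job())"
```

```text
the job is handed in; nothing more can be done
None
```

I handed the job in at about 27 s: the pan is home against the stop, the hopper is empty and the gate is shut hard, but I inferred that all six balls are in the pan, because the deck hides that part from the cameras; no verdict came back.

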